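# Set the focus and clear the calibration plate

### The arm

A 6-joint arm with a two-finger parallel gripper is mounted at the origin on the work surface. World frame = base frame: x ahead of the robot, y to its left, z up, the work surface at z = 0. Lengths are in m, angles in rad, forces in N, time in s.
With the tool pointing down it reaches from about 0.35 to 0.85 m from the base axis. Payload 8.1 kg.
Tool frame: the origin (TCP) lies on the centre line of the jaws, within the pads' length; the fingertips stand r.tip_extent ahead of it and the grasp point (between the pads) lies 8 mm behind it (r.tip_extent is the distance from the TCP to the fingertips, in m); z points along the fingers, y is the direction in which the jaws open and shut (so a half turn about z gives the same grasp; the last joint's range is limited). The gripper opens to 93 mm and grips with 3 to 60 N. Pads are 15 mm wide; open, the fingers measure 128 mm over their backs; the gripper's body (75 mm by 188 mm) begins 65 mm behind the grasp point.
Start: joints at [1.239, 0.13, 1.488, -0, 1.523, -0.085], TCP at [0.147, 0.582, 0.23] pointing down, gripper open.
Joint ranges: [-2.96, 2.96], [-0.89, 2.26], [0.02, 2.5], [-1.34, 4.48], [0, 2.73], [-2.66, 2.66]. Speed limits (rad/s): [2.39, 2.39, 2.79, 3.14, 3.14, 3.14].

### API

Orientations are given as a 3x3 rotation matrix whose columns are the frame's x, y, z axes.
In Python, from plant import r, vision, silhouettes, spot_point gives the robot as it stands.
- The arm moves only by the tool servo_tool, never from a script. Its argument "rows" is a list of rows, each a list of 7 numbers: the shift along the tool's x, y, z in cm, then the turn, a rotation vector about the tool's x, y, z in rad, then the closure, from 0 (fully open) to 1 (shut). In form: [[dx, dy, dz, ax, ay, az, claw], ...]. A call has 1 to 5 rows; each row shifts and turns the pose as measured when the row begins, along the tool's axes as they then stand; what a row does not reach is not made up. A row lasts 1/10 s, in which the tool goes at most 50 mm and 8.59 degrees, less where a joint would pass 70% of its speed; a pose out of reach is approached as far as the arm can. A call with a gripper value outside its range is refused whole. The fingers move at their own pace and stop on an object; "squeeze" is the grip in N (left out, the last holds). Time passes only in rows, so rows that do not move let the fingers close. It gives the time, the measured TCP pose, the force and the opening at its end, in the units of the state.
- r.get_state(): the state, without advancing time (a new reading comes with each control period).
- vision.camera(name): name is "scene" or "top" or "wrist"; returns the picture (480x640x3 uint8, red, green, blue); there is no depth.
- vision.camera_params(name): a dict with "fx", "fy", "cx", "cy" (pixels), "rvec" (rotation vector, rad) and "tvec" (3), from world to camera coordinates, as OpenCV has them. Camera axes: x right, y down, z forward; pixel columns grow to the right and rows downward; lengths in m; the calibration is good to about 2 mm. A picture is of the moment at which its call begins: read the wrist's pose just before it. camera_params takes no time and is no camera call; for the wrist camera it gives the pose at the moment of the call.
- r.finish_job(): hands the job in, once; it reports no verdict.
Trained networks look in the newest picture that a camera, given by its name, has taken for a name from the list of things; names that differ only in an ending like _2 or _b are one class to them, and where a whole thing is asked for, a point or a joint stands for the part that bears it (a point fixed in the world has none). Each returns a list of dicts, best first, with "p" (0 to 1); they miss things now and then, are a little off and sometimes report something else, mostly with a low value. They report only what shows in the picture. A call takes as long as a camera call. They do not tell look-alikes from the thing itself.
- silhouettes(camera, label): "pixels" (480x640 bool, what is visible of it) and "point" ([column, row] in pixels, amid what is visible of it).
- spot_point(camera, label): "point" ([column, row] in pixels: a listed point, or the origin of a listed thing).
The state is a dict: "clock": time; "q": joint angles; "joint_velocities": joint speeds; "effort": joint torques, N m; "position": TCP position; "orientation": TCP orientation; "contact_force": force on the tool from outside, world axes, zero at the start; "moment": the same for the moment, N m; "opening": opening from 0.0 (shut) to 1.0 (fully open).
Only numpy, scipy, OpenCV 4.12 (cv2) and the standard library are available. Lean on these libraries where they do the work, as an engineer would, in place of code of your own. Each camera call takes 0.05 s, during which the arm holds its last target. There are 200 camera calls.

### The job

Focusing on the calibration plate is the last step of this camera stand's set-up: with the plate still in its holder, turn the big black focus knob clockwise until its white pointer stands on the red mark of the dial, and let go of it. Then draw the black-and-white chequered plate straight up out of the slotted holder by its top edge and stand it, fully down, in the free yellow dock. The plate is glass, so never drop it, and leave the blue plate and everything else on the table where they are.

Things in the scene. Friction and masses are not known exactly. Their poses are not given: they have to be found in the camera images.
- focus (a joint): The focus knob's angle in rad: 0 when its white pointer is on the red mark, growing anticlockwise seen from above. Stops at -0.7 and 4.6; starts between 2.3 and 4.0, so it must be turned clockwise from above by that much, in several grasps. It turns stiffly (about 0.15 N m) and stays where it is left
- knob_grip (a point): Point on the vertical axis of the black round knob (60 mm diameter, 40 mm tall, on an 84 mm wide, 6 mm thick skirt disc) at the height to grip: 24 mm above the skirt's top, 16 mm below the knob's top. Turns with the knob; x points along the white pointer. Grip from above, at any yaw
- pointer (a point): Outer end of the white pointer line, on the knob's skirt, 41 mm from the knob's axis
- red_mark (a point): The only red mark on the white fixed dial (122 mm diameter, black ticks every 15 degrees) round the knob, 50 mm from the knob's axis
- dial: White fixed dial under the knob, with the knob it carries. Origin on the knob's axis at the dial's underside, 80 mm above the table, on the grey drive housing (124 mm square); its x axis points to the red mark. Dial 6 mm thick
- stand: Fixed camera stand on an aluminium base 150 (x) by 400 (y) by 20 mm; origin centre of its underside. Along its y axis: the focus drive with the knob at y = +115 mm, the blue camera (top 113 mm above the table) with its black lens between y = +24 and -80 mm, and the slotted holder at y = -155 mm. z up
- holder (a point): Middle of the floor of the black slotted holder, on the base 20 mm above the table. Two upright channels, 70 mm tall, take the plate's left and right edges (the 110 mm width along the stand's x); channels are 12 mm wide along y and reach 11 mm in over each edge. Between them the plate is bare
- cal_plate: Loose chequered black-and-white glass calibration plate in an aluminium frame, 110 (x) by 8 (y) by 130 mm (z, upright), about 0.25 kg. Origin centre of its lower edge, z up along the plate. It begins in the holder with its top edge 150 mm above the table; 60 mm stand out above the channels
- free_dock: The empty yellow dock, fixed: base 150 (x) by 50 (y) by 15 mm, origin centre of its underside. Two upright channels 55 mm tall (top 70 mm above the table) take the plate's 110 mm width along x: channel width 16 mm along y, 120 mm between their end walls, reaching 14 mm in. The plate stands on the base, its lower edge 15 mm above the table
- blue_dock: The same kind of yellow dock, taken by the blue plate; about 110 mm beside the free one, on either side
- blue_plate: Loose blue chequered plate of the same size standing in the other dock; leave it. Origin centre of its lower edge
- bottle: Loose teal drinking bottle, 70 mm diameter, 190 mm tall; leave it. Origin centre of its underside
- screwdriver: Loose screwdriver lying on the table; leave it. Origin under its middle
- spare_lens: Loose black spare lens standing upright, 56 mm diameter, 70 mm tall; leave it. Origin centre of its underside
- space_mouse: Loose grey dome-shaped 3D mouse, 72 mm diameter, 50 mm tall; leave it. Origin centre of its underside
- parts_bin: Loose yellow open parts bin, 110 by 100 by 60 mm; leave it. Origin centre of its underside
- multimeter: Loose yellow multimeter lying flat, 150 by 75 by 40 mm; leave it. Origin centre of its underside
Mind the look-alikes: they are no part of the job. Leave any orange or purple look-alike of the cal_plate alone.

How it is judged:
On the way, in this order (a step that is already met when the one before it is completed fails the run):
1. the white pointer is on the red mark (within 0.10 rad) and the knob let go, with the plate still down in its holder (value of joint focus between -0.1 and 0.1 rad and contact force between the fingers and dial below 0.2 N and distance between cal_plate and holder below 0.012 m), for 0.2 s.
2. the plate has been drawn straight up, clear of the holder's channels, the focus unchanged (value of joint focus between -0.1 and 0.1 rad and z of cal_plate in the frame of stand above 0.092 m and horizontal distance between cal_plate and holder below 0.03 m and angle between cal_plate's own z axis and vertical below 0.25 rad).
At the end, for the whole second after the job is handed in: The pointer is within 0.10 rad of the red mark; the chequered plate stands at rest in the free dock, its lower edge down on the dock's base (within 5 mm), within 10 mm of the slot's middle, upright within 0.2 rad and in line with the dock; everything is released (value of joint focus between -0.1 and 0.1 rad and x of cal_plate in the frame of free_dock between -0.01 and 0.01 m and y of cal_plate in the frame of free_dock between -0.01 and 0.01 m and z of cal_plate in the frame of free_dock between 0.01 and 0.02 m and angle between cal_plate's own z axis and vertical below 0.2 rad and angle between the x axis of cal_plate and the x axis of free_dock, either way round below 0.2 rad and linear speed of cal_plate below 0.02 m/s and velocity of joint focus between -0.05 and 0.05 rad/s); the robot touches nothing.
It fails at once if the blue plate is moved by more than 25 mm or tipped over (distance of blue_plate from where it was at the start of the episode above 0.025 m or angle between blue_plate's own z axis and vertical above 0.35 rad).
It fails at once if another loose thing on the table is moved by more than 25 mm or tipped over (distance of any of bottle, screwdriver, spare_lens, space_mouse, parts_bin, multimeter from where it was at the start of the episode above 0.025 m or angle between any of bottle, spare_lens, space_mouse, parts_bin, multimeter's own z axis and vertical above 0.35 rad).
It fails at once if the glass plate is dropped, thrown (faster than 1 m/s) or laid over (linear speed of cal_plate above 1 m/s or angle between cal_plate's own z axis and vertical above 0.7 rad).
It also fails if it takes over 72 s, if anything falls off the work surface, if the arm or the gripper's body presses on something with over 40 N, if the wrist force passes 120 N, or if a joint passes its speed limit or range.

## Working session

There is one attempt and no reset: what is moved stays moved. The work goes in short steps, Python scripts to look and compute and a tool call to move; the robot and the scene stay as the last step left them, time stands still between calls to the robot, and variables do not carry over. Pictures are saved under pics/ and viewed, about 8 in all and at most 12, crops included, and the job is handed in when it is done.

Besides the shell and the picture viewer there is one more tool, called after "Call:" by a JSON object that holds its "name" and its "arguments", one argument or row to a line. servo_tool: Moves the arm, as the interface text tells. Its arguments: {"type":"object","properties":{"rows":{"type":"array"},"squeeze":{"type":"number"}},"required":["rows"]}

```bash
mkdir -p pics; ls; cat > h.py <<'E'
import numpy as np, cv2
from plant import r, vision, silhouettes, spot_point
def cam(n):
    p=vision.camera_params(n);K=np.array([[p['fx'],0,p['cx']],[0,p['fy'],p['cy']],[0,0,1.]])
    return K,cv2.Rodrigues(np.array(p['rvec'],float))[0],np.array(p['tvec'],float).ravel()
def unproj(n,px,z,c=None):
    K,R,t=c or cam(n);d=R.T@np.linalg.solve(K,[px[0],px[1],1.]);o=-R.T@t
    return o+d*(z-o[2])/d[2]
def proj(n,P,c=None):
    K,R,t=c or cam(n);q=K@(R@np.asarray(P,float)+t);return q[:2]/q[2]
def shot(n,f=None):
    im=vision.camera(n)
    if f: cv2.imwrite('pics/'+f,im[...,::-1])
    return im
E
python3 - <<'E'
from h import *
print(r.get_state(), r.tip_extent)
for n in('scene','top'):
    im=shot(n,n+'0.png');c=cam(n);print(n,-c[1].T@c[2])
    for l,z in [('knob_grip',.116),('pointer',.092),('red_mark',.086),('holder',.02),('stand',0),('cal_plate',.02),('free_dock',0),('blue_plate',.015),('blue_dock',0),('bottle',0),('spare_lens',0),('space_mouse',0),('parts_bin',0),('multimeter',0),('screwdriver',0)]:
        for d in spot_point(n,l)[:3]: print(n,l,round(d['p'],2),np.round(d['point']),np.round(unproj(n,d['point'],z,c),3))
E
```

```text
pics
{'clock': 0.0, 'q': array([ 1.23862362e+00,  1.31183150e-01,  1.48923237e+00, -3.78435900e-05,
        1.52299411e+00, -8.54159806e-02]), 'joint_velocities': array([ 1.52207124e-03,  1.22712504e-03, -2.20710690e-03, -1.40691208e-03,
        5.73508828e-04, -2.47954951e-05]), 'effort': array([ 6.33755262e-04, -5.59807241e+01, -4.91780734e+01,  7.69659667e-02,
        3.48845765e-02, -1.69011610e-04]), 'position': array([0.14638312, 0.58132078, 0.22860005]), 'orientation': array([[-9.69710140e-01,  2.44257928e-01, -5.56780207e-04],
       [ 2.44258534e-01,  9.69708604e-01, -1.72998675e-03],
       [ 1.17351578e-04, -1.81358401e-03, -9.99998349e-01]]), 'contact_force': array([ 0.05791402, -0.59400897, -0.44841376]), 'moment': array([-0.02487825, -0.0179819 , -0.03868692]), 'opening': 1.0011123772507156} 0.011
scene [ 0.94993039 -0.50166216  1.00490741]
scene knob_grip 0.73 [390. 203.] [0.622 0.219 0.116]
scene pointer 0.82 [376. 201.] [0.582 0.222 0.092]
scene pointer 0.41 [294. 413.] [ 0.758 -0.307  0.092]
scene red_mark 0.94 [406. 218.] [0.67  0.228 0.086]
scene holder 0.62 [310.
[... 1506 characters left out ...]
425  0.02 ]
top cal_plate 0.68 [464. 368.] [ 0.311 -0.306  0.02 ]
top free_dock 0.93 [486. 291.] [ 0.489 -0.365  0.   ]
top blue_plate 0.7 [448. 273.] [ 0.526 -0.272  0.015]
top blue_dock 0.98 [441. 273.] [ 0.528 -0.259  0.   ]
top blue_dock 0.68 [288. 335.] [0.372 0.096 0.   ]
top bottle 0.8 [134. 262.] [0.531 0.463 0.   ]
top spare_lens 0.56 [395. 165.] [ 0.787 -0.147  0.   ]
top space_mouse 0.53 [455. 181.] [ 0.752 -0.293 -0.   ]
top parts_bin 0.66 [454. 185.] [ 0.741 -0.29   0.   ]
top multimeter 0.96 [151. 207.] [0.664 0.432 0.   ]
top multimeter 0.66 [175. 324.] [0.391 0.356 0.   ]
top screwdriver 0.94 [176. 323.] [0.394 0.354 0.   ]
top screwdriver 0.55 [230. 217.] [0.646 0.244 0.   ]
```

```bash
python3 - <<'E'
import cv2,numpy as np
a=cv2.imread('pics/scene0.png');cv2.imwrite('pics/a.png',a)
t=cv2.imread('pics/top0.png')
c1=cv2.resize(t[150:400,120:560],None,fx=1.8,fy=1.8,interpolation=cv2.INTER_CUBIC);cv2.imwrite('pics/b.png',c1)
E
```

```text
(no output)
```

View pics/a.png

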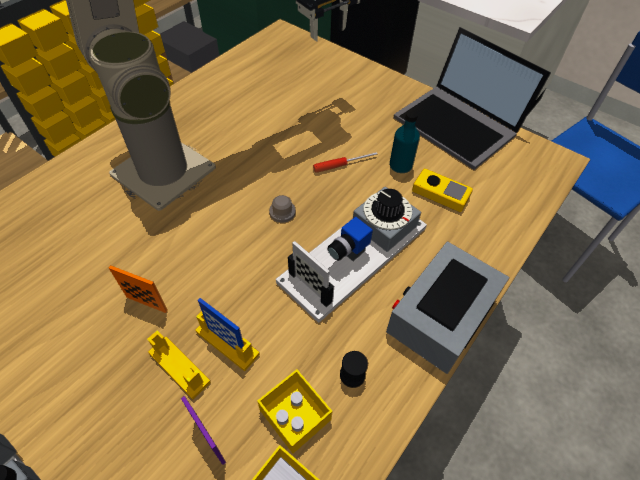

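View pics/b.png

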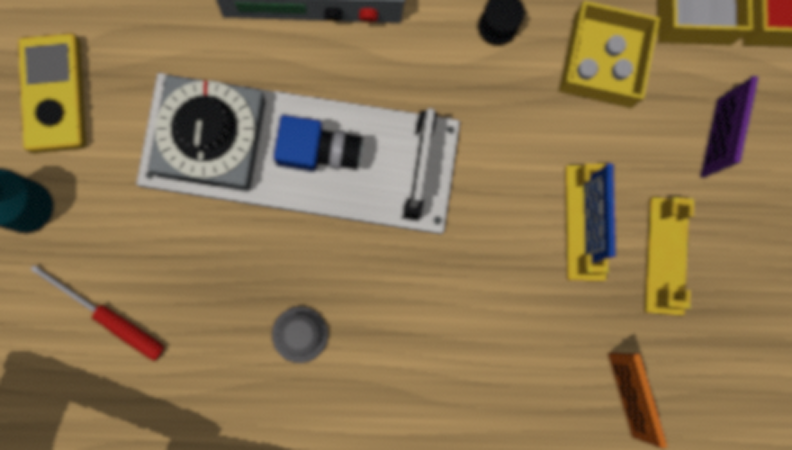

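The top and scene views agree on where things are. The chequered black-and-white plate at scene (310,275) is in the holder. The orange (137,288) and purple (203,430) plates are look-alikes, and the free dock is at (178,368). The pointer is nearly opposite the red mark, so focus is about 3. I'll move over the knob.

Call:
{"name": "servo_tool", "arguments": {
  "rows": [
    [-4,-1.7,-0.4,0,0,0,0],
    [-4,-1.7,-0.4,0,0,0,0],
    [-4,-1.7,-0.4,0,0,0,0],
    [-4,-1.7,-0.4,0,0,0,0],
    [-4,-1.7,-0.4,0,0,0,0]
  ]
}}

```text
clock: 2.1
position: [0.3201, 0.4496, 0.249]
orientation: [[-0.972, 0.234, -0.002], [0.234, 0.972, 0.0], [0.002, -0.0, -1.0]]
contact_force: [0.1, 0.7, -0.6]
opening: 1.0
```

Call:
{"name": "servo_tool", "arguments": {
  "rows": [
    [-4,-1.7,0,0,0,0,0],
    [-4,-1.7,0,0,0,0,0],
    [-4,-1.7,0,0,0,0,0],
    [-4,-1.7,0,0,0,0,0],
    [-4,-1.7,0,0,0,0,0]
  ]
}}

```text
clock: 2.6
position: [0.5014, 0.3141, 0.251]
orientation: [[-0.972, 0.234, 0.002], [0.234, 0.972, 0.003], [-0.001, 0.003, -1.0]]
contact_force: [-0.3, 0.3, -0.0]
opening: 1.003
```

Call:
{"name": "servo_tool", "arguments": {
  "rows": [
    [-3.7,-1.6,0,0,0,0,0],
    [-3.7,-1.6,0,0,0,0,0],
    [-3.7,-1.6,0,0,0,0,0],
    [-2.5,-1.1,0,0,0,0,0],
    [0,0,0,0,0,0,0]
  ]
}}

```text
clock: 3.1
position: [0.628, 0.2154, 0.2504]
orientation: [[-0.971, 0.24, 0.003], [0.24, 0.971, 0.002], [-0.002, 0.003, -1.0]]
contact_force: [-1.1, 0.6, -0.2]
opening: 0.999
```

```bash
cat >> h.py <<'E'
def delta(P):
    s=r.get_state();d=np.asarray(P)-s['position'];return np.round(100*s['orientation'].T@d,2)
E
python3 - <<'E'
from h import *
im=shot('wrist','w1.png')
for l,z in [('knob_grip',.116),('pointer',.092),('red_mark',.086),('dial',.08)]:
    for d in spot_point('wrist',l)[:2]: print(l,round(d['p'],2),np.round(d['point']),np.round(unproj('wrist',d['point'],z),4))
print(r.get_state()['position'],r.get_state()['q'])
E
```

```text
knob_grip 0.74 [326. 220.] [0.6145 0.2276 0.116 ]
knob_grip 0.45 [ 78. 227.] [0.5717 0.0276 0.116 ]
pointer 0.72 [314. 167.] [0.5724 0.2284 0.092 ]
red_mark 0.68 [337. 267.] [0.6682 0.2278 0.086 ]
dial 0.95 [322. 211.] [0.6135 0.227  0.08  ]
[0.62496234 0.21955322 0.25120562] [ 0.258921    0.28822783  1.26941419  0.00278604  1.58050179 -1.07462526]
```

View pics/w1.png

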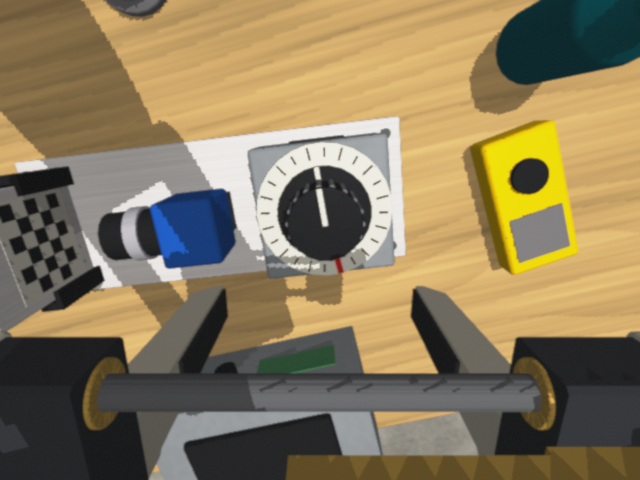

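Call:
{"name": "servo_tool", "arguments": {
  "rows": [
    [0,0,0,0,0,-0.149,0],
    [0,0,0,0,0,-0.149,0],
    [0,0,0,0,0,-0.149,0],
    [0,0,0,0,0,-0.149,0],
    [0,0,0,0,0,-0.149,0]
  ]
}}

```text
clock: 3.85
position: [0.6201, 0.2265, 0.2532]
orientation: [[-0.868, -0.497, 0.004], [-0.497, 0.868, 0.005], [-0.006, 0.002, -1.0]]
contact_force: [-0.7, 0.0, -0.1]
opening: 1.001
```

Call:
{"name": "servo_tool", "arguments": {
  "rows": [
    [0,0,0,0,0,-0.149,0],
    [0,0,0,0,0,-0.149,0],
    [0,0,0,0,0,-0.149,0],
    [0,0,0,0,0,-0.149,0],
    [0,0,0,0,0,0,0]
  ]
}}

```text
clock: 4.35
position: [0.6151, 0.2337, 0.2554]
orientation: [[-0.432, -0.902, 0.005], [-0.902, 0.432, 0.007], [-0.008, -0.002, -1.0]]
contact_force: [-0.5, -0.1, 0.4]
opening: 1.0
```

Call:
{"name": "servo_tool", "arguments": {
  "rows": [
    [0,0,0,0,0,0,0],
    [0,0,0,0,0,0,0]
  ]
}}

```text
clock: 4.55
position: [0.614, 0.2353, 0.256]
orientation: [[-0.436, -0.9, 0.006], [-0.9, 0.436, 0.007], [-0.009, -0.002, -1.0]]
contact_force: [-0.2, -0.2, -0.2]
opening: 1.001
```

```bash
cat >> h.py <<'E'
def knob(n):
    im=shot(n);c=cam(n);o={}
    for l,z in [('knob_grip',.116),('pointer',.092),('red_mark',.086),('dial',.08)]:
        d=spot_point(n,l)
        if d: o[l]=unproj(n,d[0]['point'],z,c); print(n,l,round(d[0]['p'],2),np.round(d[0]['point']),np.round(o[l],4))
    # red mark by colour
    h=cv2.cvtColor(im,cv2.COLOR_RGB2HSV);m=((h[...,0]<8)|(h[...,0]>172))&(h[...,1]>150)&(h[...,2]>80)
    k,_,st,ce=cv2.connectedComponentsWithStats(m.astype(np.uint8))
    for i in range(1,k):
        P=unproj(n,ce[i],.086,c)
        if st[i,4]>=3 and np.linalg.norm(P[:2]-[.62,.222])<.08: print('red px',ce[i],st[i,4],np.round(P,4)); o['red']=P
    return o,im
E
python3 - <<'E'
from h import *
s=r.get_state();print(s['position'],s['q'],s['joint_velocities'].round(3))
o,im=knob('wrist');cv2.imwrite('pics/w2.png',im[...,::-1]);knob('wrist')
s=r.get_state();print(s['position'])
E
```

```text
[0.61399402 0.23529675 0.25596066] [ 0.28518413  0.2692665   1.28329193  0.00506394  1.581473   -2.40468879] [ 0.011 -0.007  0.007  0.001  0.001  0.034]
wrist pointer 0.83 [351. 195.] [0.5763 0.2247 0.092 ]
wrist red_mark 0.58 [258. 240.] [0.672  0.2265 0.086 ]
wrist dial 0.65 [260. 238.] [0.671  0.2274 0.08  ]
red px [261.19753086 237.14814815] 81 [0.6682 0.2255 0.086 ]
wrist knob_grip 0.74 [311. 222.] [0.6164 0.2255 0.116 ]
wrist pointer 0.64 [353. 197.] [0.5758 0.226  0.092 ]
wrist red_mark 0.95 [262. 238.] [0.6687 0.2261 0.086 ]
wrist dial 0.64 [309. 208.] [0.6168 0.2206 0.08  ]
red px [261.91764706 237.65882353] 85 [0.6681 0.2255 0.086 ]
[0.6144714  0.23453701 0.25561656]
```

View pics/w2.png

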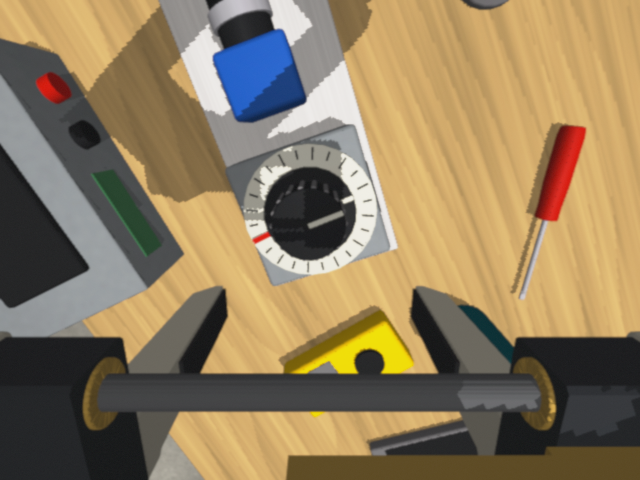

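```bash
cat >> h.py <<'E'
def fitcirc(n,im,rad,z,c0,span=.014):
    K,R,t=cam(n);g=cv2.GaussianBlur(cv2.cvtColor(im,cv2.COLOR_RGB2GRAY),(0,0),1).astype(np.float32)
    a=np.linspace(0,2*np.pi,180);u=np.stack([np.cos(a),np.sin(a),0*a],1)
    def s(C,rr):
        p=cv2.projectPoints((np.array(C)+u*rr),cv2.Rodrigues(R)[0],t,K,None)[0].astype(np.float32)
        return cv2.remap(g,p[...,0],p[...,1],cv2.INTER_LINEAR).ravel()
    v=np.arange(-span,span+1e-9,.001)
    return max((np.clip(s((c0[0]+i,c0[1]+j,z),rad-.002)-s((c0[0]+i,c0[1]+j,z),rad+.002),-40,40).mean()*sg,sg,round(c0[0]+i,4),round(c0[1]+j,4)) for i in v for j in v for sg in(1,-1))
E
python3 - <<'E'
from h import *
for n in('wrist','scene','top'):
    im=shot(n)
    for nm,rad,z in(('dial',.061,.086),('skirt',.042,.092),('knobtop',.030,.132)): print(n,nm,fitcirc(n,im,rad,z,(.617,.223)))
print(r.get_state()['position'])
E
```

```text
wrist dial (np.float32(35.680996), 1, np.float64(0.617), np.float64(0.224))
wrist skirt (np.float32(39.825436), -1, np.float64(0.616), np.float64(0.225))
wrist knobtop (np.float32(24.444021), -1, np.float64(0.616), np.float64(0.225))
scene dial (np.float32(16.787971), 1, np.float64(0.618), np.float64(0.222))
scene skirt (np.float32(32.5185), -1, np.float64(0.62), np.float64(0.219))
scene knobtop (np.float32(27.97511), -1, np.float64(0.618), np.float64(0.222))
top dial (np.float32(20.395079), 1, np.float64(0.619), np.float64(0.222))
top skirt (np.float32(22.731255), -1, np.float64(0.62), np.float64(0.223))
top knobtop (np.float32(12.635048), -1, np.float64(0.621), np.float64(0.209))
[0.61445329 0.23459079 0.25567889]
```

Call:
{"name": "servo_tool", "arguments": {
  "rows": [
    [0.86,-0.75,3,0,0,0,0],
    [0,0,3,0,0,0,0],
    [0,0,2.5,0,0,0,0],
    [0,0,0,0,0,0,0],
    [0,0,0,0,0,0,0]
  ]
}}

```text
clock: 5.7
position: [0.6195, 0.2241, 0.1709]
orientation: [[-0.435, -0.901, 0.01], [-0.901, 0.435, 0.008], [-0.011, -0.005, -1.0]]
contact_force: [0.2, 0.3, -0.1]
opening: 0.997
```

```bash
python3 -c "
from h import *
print(delta([.6175,.2235,.109]),r.get_state()['orientation'][:,2],r.get_state()['joint_velocities'].round(3))"
```

```text
[0.22 0.19 6.19] [ 0.00975735  0.00797404 -0.9999206 ] [ 0.     0.014  0.022  0.002 -0.002  0.   ]
```

Call:
{"name": "servo_tool", "arguments": {
  "rows": [
    [0.2,0.2,3,-0.005,0.012,0,0],
    [0.0,0.0,2.2,0,0,0,0],
    [0,0,0.8,0,0,0,0],
    [0,0,0,0,0,0,0],
    [0,0,0,0,0,0,0]
  ]
}}

```text
clock: 6.2
position: [0.6222, 0.2251, 0.1196]
orientation: [[-0.434, -0.901, 0.012], [-0.901, 0.434, 0.002], [-0.007, -0.01, -1.0]]
contact_force: [0.4, 0.1, 0.6]
opening: 0.998
```

```bash
python3 -c "
from h import *
print(delta([.6175,.2235,.109]),r.get_state()['orientation'][:,2],r.get_state()['contact_force'])"
```

```text
[0.36 0.36 1.05] [ 0.01171191  0.00240292 -0.99992853] [0.36830325 0.14445328 0.58405387]
```

Call:
{"name": "servo_tool", "arguments": {
  "rows": [
    [0.4,0.4,1,-0.01,0.007,0,0],
    [0,0,0.2,0,0,0,0],
    [0,0,0,0,0,0,0]
  ]
}}

```text
clock: 6.5
position: [0.6186, 0.2237, 0.1107]
orientation: [[-0.434, -0.901, 0.004], [-0.901, 0.434, 0.002], [-0.003, -0.003, -1.0]]
contact_force: [0.2, -0.4, -0.8]
opening: 1.002
```

```bash
python3 -c "
from h import *
print(delta([.6175,.2235,.109]),r.get_state()['orientation'][:,2],r.get_state()['contact_force'])"
```

```text
[0.07 0.09 0.17] [ 0.00381185  0.00176925 -0.99999117] [ 0.17194292 -0.41431312 -0.75716355]
```

Good. I'll close on the knob.

Call:
{"name": "servo_tool", "arguments": {
  "rows": [
    [0.07,0.09,0.1,0,0,0,1],
    [0,0,0,0,0,0,1],
    [0,0,0,0,0,0,1],
    [0,0,0,0,0,0,1],
    [0,0,0,0,0,0,1]
  ],
  "squeeze": 45
}}

```text
clock: 7.0
position: [0.6179, 0.2235, 0.1105]
orientation: [[-0.435, -0.901, 0.005], [-0.901, 0.435, 0.002], [-0.004, -0.004, -1.0]]
contact_force: [0.8, 0.1, -0.2]
opening: 0.642
```

Call:
{"name": "servo_tool", "arguments": {
  "rows": [
    [0,0,0,0,0,0,1],
    [0,0,0,0,0,0,1],
    [0,0,0,0,0,0,1]
  ]
}}

```text
clock: 7.3
position: [0.6179, 0.2235, 0.1105]
orientation: [[-0.435, -0.901, 0.005], [-0.901, 0.435, 0.002], [-0.004, -0.004, -1.0]]
contact_force: [0.4, -0.6, -0.4]
opening: 0.642
```

Call:
{"name": "servo_tool", "arguments": {
  "rows": [
    [0,0,0,0,0,0.1,1],
    [0,0,0,0,0,0.12,1],
    [0,0,0,0,0,0.12,1],
    [0,0,0,0,0,0.12,1],
    [0,0,0,0,0,0.12,1]
  ]
}}

```text
clock: 7.8
position: [0.618, 0.2234, 0.1105]
orientation: [[-0.866, -0.499, 0.005], [-0.499, 0.866, 0.001], [-0.005, -0.001, -1.0]]
contact_force: [-0.6, -0.9, -0.5]
opening: 0.64
```

```bash
python3 -c "
from h import *
s=r.get_state();print(delta([.6179,.2235,.1105]),s['orientation'][:,2],s['contact_force'],s['moment'],s['q'])"
```

```text
[ 0.01  0.02 -0.  ] [ 0.00536243  0.00141695 -0.99998462] [-0.58718762 -0.91200018 -0.47411379] [-0.06639234 -0.08584084  0.12467008] [ 2.68850770e-01  3.56147500e-01  1.44647175e+00 -6.00199672e-05
  1.33342720e+00 -1.82479026e+00]
```

Call:
{"name": "servo_tool", "arguments": {
  "rows": [
    [0,0,0,0,0,0.13,1],
    [0,0,0,0,0,0.13,1],
    [0,0,0,0,0,0.13,1],
    [0,0,0,0,0,0.13,1],
    [0,0,0,0,0,0.13,1]
  ]
}}

```text
clock: 8.3
position: [0.6181, 0.2232, 0.1105]
orientation: [[-0.988, 0.152, 0.006], [0.152, 0.988, -0.0], [-0.006, 0.001, -1.0]]
contact_force: [0.1, 1.1, 0.6]
opening: 0.635
```

Call:
{"name": "servo_tool", "arguments": {
  "rows": [
    [0,0,0,0,0,0.13,1],
    [0,0,0,0,0,0.13,1],
    [0,0,0,0,0,0.13,1],
    [0,0,0,0,0,0.13,1],
    [0,0,0,0,0,0.13,1]
  ]
}}

```text
clock: 8.8
position: [0.6179, 0.223, 0.1105]
orientation: [[-0.676, 0.737, 0.006], [0.737, 0.676, -0.002], [-0.005, 0.003, -1.0]]
contact_force: [0.8, -0.5, -0.3]
opening: 0.636
```

Call:
{"name": "servo_tool", "arguments": {
  "rows": [
    [0,0,0,0,0,0.13,1],
    [0,0,0,0,0,0.13,1],
    [0,0,0,0,0,0.13,1],
    [0,0,0,0,0,0.1,1],
    [0,0,0,0,0,0,1]
  ]
}}

```text
clock: 9.3
position: [0.6178, 0.223, 0.1105]
orientation: [[-0.227, 0.974, 0.005], [0.974, 0.227, -0.003], [-0.004, 0.004, -1.0]]
contact_force: [3.1, -0.2, 1.0]
opening: 0.636
```

```bash
python3 - <<'E'
from h import *
s=r.get_state();print(delta([.6179,.2235,.1105]),s['orientation'][:,2],s['contact_force'],s['moment'],s['q'])
o,im=knob('wrist');w=cv2.resize(im,(480,360))
o,im=knob('top');t=cv2.resize(im[180:255,190:270],(320,300),interpolation=cv2.INTER_CUBIC)
c=np.zeros((360,800,3),np.uint8);c[:,:480]=w;c[:300,480:]=t;cv2.imwrite('pics/w3.png',c[...,::-1])
E
```

```text
[0.05 0.02 0.  ] [ 0.00489798 -0.00288229 -0.99998385] [ 3.05367182 -0.23967644  1.02914748] [-0.16487738  0.56283166 -0.15491483] [ 0.27058538  0.35699335  1.44539457 -0.00420268  1.33525735  0.0421042 ]
wrist knob_grip 0.95 [320. 318.] [0.6175 0.2233 0.116 ]
wrist pointer 0.87 [393. 269.] [0.6508 0.2464 0.092 ]
wrist red_mark 0.72 [407. 310.] [0.6671 0.223  0.086 ]
wrist dial 0.71 [319. 285.] [0.617  0.2236 0.08  ]
red px [423.88 308.4 ] 25 [0.676 0.226 0.086]
top knob_grip 0.33 [285. 239.] [0.5788 0.1054 0.116 ]
top red_mark 0.7 [490. 294.] [ 0.4756 -0.3469  0.086 ]
top dial 0.17 [397. 161.] [ 0.7716 -0.1411  0.08  ]
```

View pics/w3.png

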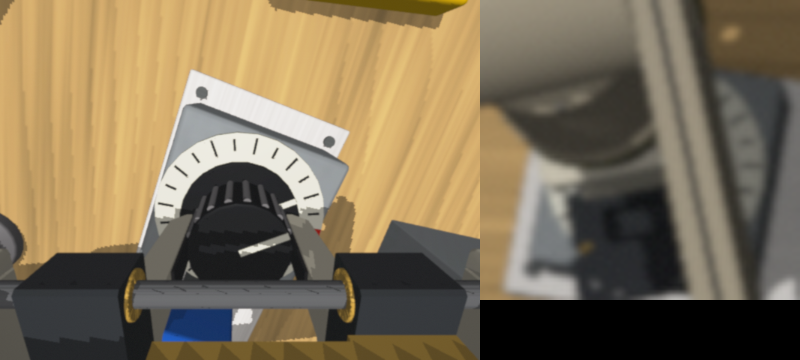

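Call:
{"name": "servo_tool", "arguments": {
  "rows": [
    [0,0,0,0,0,0.13,1],
    [0,0,0,0,0,0.13,1],
    [0,0,0,0,0,0.13,1],
    [0,0,0,0,0,0.12,1],
    [0,0,0,0,0,0,1]
  ]
}}

```text
clock: 10.3
position: [0.6176, 0.223, 0.1105]
orientation: [[0.29, 0.957, 0.005], [0.957, -0.29, -0.002], [-0.001, 0.005, -1.0]]
contact_force: [2.3, 0.5, 0.2]
opening: 0.641
```

```bash
python3 - <<'E'
from h import *
s=r.get_state();print(s['q'][5],s['contact_force'],s['moment'])
for i in range(2): knob('wrist')
E
```

```text
0.5659833156281319 [2.3019211  0.47730163 0.1863172 ] [ 0.13171623  0.72190367 -0.18103841]
wrist knob_grip 0.63 [321. 318.] [0.6172 0.2233 0.116 ]
wrist pointer 0.72 [394. 267.] [0.6581 0.2276 0.092 ]
wrist red_mark 0.64 [407. 264.] [0.6661 0.2247 0.086 ]
wrist dial 0.8 [321. 286.] [0.6176 0.2226 0.08  ]
red px [411.76408451 262.5528169 ] 284 [0.6684 0.2246 0.086 ]
wrist knob_grip 0.87 [320. 314.] [0.6174 0.225  0.116 ]
wrist pointer 0.91 [390. 267.] [0.656 0.228 0.092]
wrist red_mark 0.77 [410. 263.] [0.6676 0.2246 0.086 ]
wrist dial 0.86 [320. 283.] [0.6177 0.225  0.08  ]
red px [412.01413428 262.85865724] 283 [0.6685 0.2244 0.086 ]
```

Call:
{"name": "servo_tool", "arguments": {
  "rows": [
    [0,0,0,0,0,0.08,1],
    [0,0,0,0,0,0,1],
    [0,0,0,0,0,0,1]
  ]
}}

```text
clock: 11.1
position: [0.6176, 0.223, 0.1105]
orientation: [[0.362, 0.932, 0.005], [0.932, -0.362, -0.003], [-0.001, 0.005, -1.0]]
contact_force: [1.9, -0.9, 0.0]
opening: 0.639
```

Call:
{"name": "servo_tool", "arguments": {
  "rows": [
    [0,0,0,0,0,0,0],
    [0,0,0,0,0,0,0],
    [0,0,0,0,0,0,0],
    [0,0,0,0,0,0,0],
    [0,0,0,0,0,0,0]
  ]
}}

```text
clock: 11.6
position: [0.6176, 0.2231, 0.1105]
orientation: [[0.358, 0.934, 0.005], [0.934, -0.358, -0.003], [-0.001, 0.006, -1.0]]
contact_force: [0.2, 0.1, 0.4]
opening: 0.989
```

Call:
{"name": "servo_tool", "arguments": {
  "rows": [
    [0,0,-3,0,0,0,0],
    [0,0,-4,0,0,0,0],
    [0,0,-4,0,0,0,0],
    [0,0,-1,0,0,0,0],
    [0,0,0,0,0,0,0]
  ]
}}

```text
clock: 12.1
position: [0.6153, 0.2231, 0.2317]
orientation: [[0.357, 0.934, 0.0], [0.934, -0.357, -0.005], [-0.004, 0.002, -1.0]]
contact_force: [0.0, -0.4, -0.7]
opening: 1.001
```

Call:
{"name": "servo_tool", "arguments": {
  "rows": [
    [0,0,0,0,0,0,0],
    [0,0,0,0,0,0,0],
    [0,0,0,0,0,0,0]
  ]
}}

```text
clock: 12.4
position: [0.6141, 0.2227, 0.2277]
orientation: [[0.357, 0.934, -0.004], [0.934, -0.357, -0.006], [-0.007, -0.002, -1.0]]
contact_force: [-0.2, -0.9, -0.5]
opening: 0.998
```

```bash
cat >> h.py <<'E'
def angle(im,C=(.6175,.2235),n='wrist'):
    # unwrap rings about the axis on the skirt (pointer) and on the dial (red)
    c=cam(n);a=np.radians(np.arange(-180,180,1));hs=cv2.cvtColor(im,cv2.COLOR_RGB2HSV).astype(float)
    w=np.zeros(360);rd=np.zeros(360)
    for i,t in enumerate(a):
        for q in np.arange(.035,.0401,.001):
            u,v=np.round(proj(n,[C[0]+q*np.cos(t),C[1]+q*np.sin(t),.092],c)).astype(int);w[i]+=hs[v,u,2]
        for q in np.arange(.045,.0581,.001):
            u,v=np.round(proj(n,[C[0]+q*np.cos(t),C[1]+q*np.sin(t),.086],c)).astype(int);h=hs[v,u];rd[i]+=(h[0]<8 or h[0]>172) and h[1]>150
    w=np.where(w>.6*w.max(),w,0)
    m=lambda x:np.angle((x*np.exp(1j*a)).sum())
    return m(w),m(rd),np.degrees(a[w>0])
E
python3 - <<'E'
from h import *
s=r.get_state();print(s['position'],s['q'])
o,im=knob('wrist');C=fitcirc('wrist',im,.042,.092,(.6175,.2235));print(C,fitcirc('wrist',im,.061,.086,(.6175,.2235)))
print(angle(im),angle(im,C[2:]))
cv2.imwrite('pics/w4.png',cv2.resize(im[100:340,160:480],(640,480))[...,::-1])
E
```

```text
[0.61413231 0.22273993 0.22765728] [ 0.27206114  0.28034859  1.32137833 -0.00458772  1.54521121  0.63685294]
wrist knob_grip 0.29 [344. 305.] [0.6121 0.1652 0.116 ]
wrist pointer 0.79 [369. 213.] [0.6566 0.2246 0.092 ]
wrist red_mark 0.74 [376. 208.] [0.6642 0.2246 0.086 ]
wrist dial 0.76 [324. 226.] [0.6172 0.2247 0.08  ]
red px [380.72815534 206.58252427] 103 [0.668  0.2247 0.086 ]
(np.float32(37.916153), -1, np.float64(0.6155), np.float64(0.2215)) (np.float32(30.318348), 1, np.float64(0.6175), np.float64(0.2235))
(np.float64(0.008162056789940973), np.float64(0.021756849458495587), array([-3., -2., -1.,  0.,  1.,  2.,  3.,  4.])) (np.float64(0.059706215830503284), np.float64(0.056387475750187384), array([0., 1., 2., 3., 4., 5., 6., 7.]))
```

View pics/w4.png

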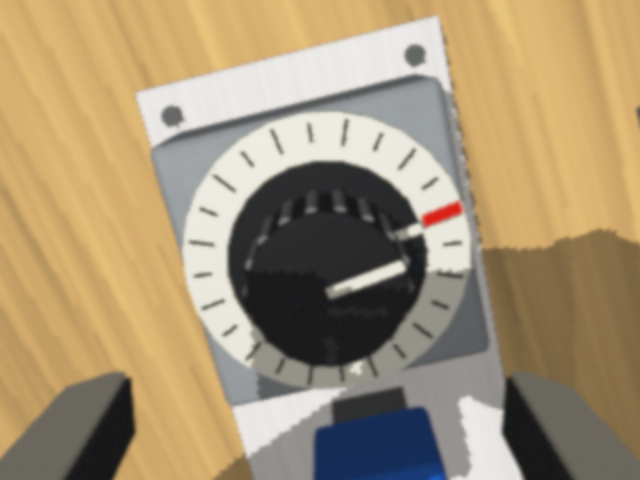

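The white pointer at crop (405,232) meets the red mark at (442,215), within about 0.015 rad. Next is the plate.

Call:
{"name": "servo_tool", "arguments": {
  "rows": [
    [0,0,-0.5,0,0,0.149,0],
    [0,0,-0.5,0,0,0.149,0],
    [0,0,0,0,0,0.149,0],
    [0,0,0,0,0,0.149,0],
    [0,0,0,0,0,0.149,0]
  ]
}}

```text
clock: 13.15
position: [0.6144, 0.2229, 0.2383]
orientation: [[0.9, 0.436, -0.004], [0.436, -0.9, -0.006], [-0.006, 0.004, -1.0]]
contact_force: [0.1, 0.5, -0.5]
opening: 1.0
```

Call:
{"name": "servo_tool", "arguments": {
  "rows": [
    [0,0,0,0,0,0.149,0],
    [0,0,0,0,0,0.149,0],
    [0,0,0,0,0,0.149,0],
    [0,0,0,0,0,0.13,0],
    [0,0,0,0,0,0,0]
  ]
}}

```text
clock: 13.65
position: [0.6145, 0.2229, 0.2379]
orientation: [[0.991, -0.137, -0.004], [-0.137, -0.991, -0.006], [-0.003, 0.006, -1.0]]
contact_force: [0.5, -0.1, -0.2]
opening: 1.0
```

Call:
{"name": "servo_tool", "arguments": {
  "rows": [
    [0,4.5,0,0,0,0,0.4],
    [0,4.5,0,0,0,0,0.4],
    [0,4.5,0,0,0,0,0.4],
    [0,4.5,0,0,0,0,0.4],
    [0,4.5,0,0,0,0,0.4]
  ]
}}

```text
clock: 14.15
position: [0.585, -0.0007, 0.238]
orientation: [[0.995, -0.104, -0.004], [-0.104, -0.995, -0.004], [-0.003, 0.005, -1.0]]
contact_force: [0.9, -0.7, 0.7]
opening: 0.629
```

Call:
{"name": "servo_tool", "arguments": {
  "rows": [
    [0,4,0,0,0,0,0.4],
    [0,0,0,0,0,0,0.4],
    [0,0,0,0,0,0,0.4],
    [0,0,0,0,0,0,0.4]
  ]
}}

```text
clock: 14.55
position: [0.5797, -0.0477, 0.2386]
orientation: [[0.995, -0.097, -0.003], [-0.097, -0.995, -0.006], [-0.002, 0.006, -1.0]]
contact_force: [0.3, -0.5, 0.0]
opening: 0.598
```

```bash
python3 - <<'E'
from h import *
s=r.get_state();print(s['position'],s['q'],s['orientation'])
for n in('wrist','scene','top'):
    im=shot(n);c=cam(n);
    if n=='wrist':cv2.imwrite('pics/w5.png',im[...,::-1])
    for l,z in(('holder',.02),('cal_plate',.02),('stand',0)):
        for d in spot_point(n,l)[:3]: print(n,l,round(d['p'],2),np.round(d['point']),np.round(unproj(n,d['point'],z,c),3))
for d in silhouettes('wrist','cal_plate')[:2]:
    print(d['p'],d['point'],d['pixels'].sum())
E
```

```text
[ 0.57970936 -0.0476511   0.23861477] [-0.16634746  0.07974214  1.5261183  -0.00601845  1.53765588  1.50224512] [[ 0.9952384  -0.09742773 -0.00289247]
 [-0.09744276 -0.9952253  -0.00561366]
 [-0.00233174  0.00586878 -0.99998006]]
wrist holder 0.76 [315. 209.] [ 0.582 -0.044  0.02 ]
wrist cal_plate 0.96 [312. 210.] [ 0.581 -0.04   0.02 ]
scene holder 0.68 [310. 287.] [ 0.583 -0.045  0.02 ]
scene cal_plate 0.92 [308. 285.] [ 0.577 -0.044  0.02 ]
scene cal_plate 0.74 [208. 441.] [ 0.647 -0.438  0.02 ]
scene cal_plate 0.72 [147. 302.] [ 0.317 -0.313  0.02 ]
scene stand 0.98 [355. 255.] [0.606 0.112 0.   ]
scene stand 0.48 [398. 165.] [0.518 0.454 0.   ]
top holder 0.74 [353. 245.] [ 0.584 -0.05   0.02 ]
top holder 0.42 [352. 241.] [ 0.593 -0.047  0.02 ]
top cal_plate 0.97 [466. 368.] [ 0.312 -0.311  0.02 ]
top cal_plate 0.92 [512. 225.] [ 0.644 -0.423  0.02 ]
top cal_plate 0.59 [351. 242.] [ 0.591 -0.045  0.02 ]
top stand 0.62 [287. 240.] [0.594 0.107 0.   ]
0.85 [309.5, 232.9] 1825
```

View pics/w5.png

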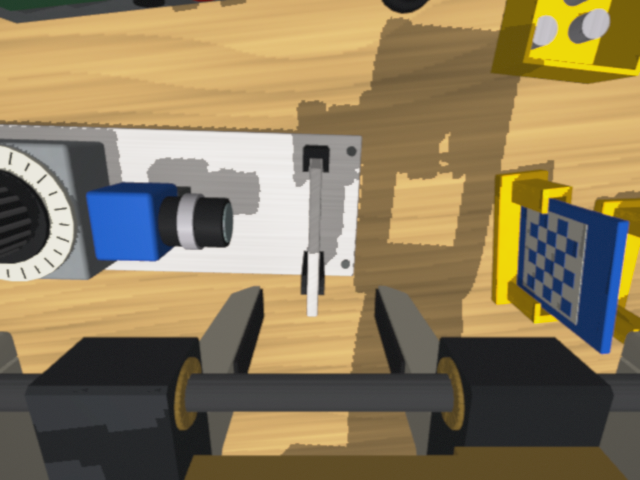

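```bash
python3 - <<'E'
from h import *
im=shot('wrist')
d=silhouettes('wrist','cal_plate')[0]
p=d['pixels'].astype(np.uint8);pts=cv2.findNonZero(p);b=cv2.minAreaRect(pts);bx=cv2.boxPoints(b);print(b)
bx=bx[np.argsort(bx[:,1])];e1=bx[:2].mean(0);e2=bx[2:].mean(0)
A,B=unproj('wrist',e1,.15),unproj('wrist',e2,.15);print(e1,e2,A,B,np.linalg.norm(A-B),(A+B)/2,np.arctan2(*(A-B)[1::-1]))
s=r.get_state();print(s['position'],delta([*((A+B)/2)[:2],.16]))
E
```

```text
Traceback (most recent call last):
IndexError: list index out of range
```

```bash
python3 - <<'E'
from h import *
P=[]
for k in range(3):
    im=shot('wrist')
    for d in silhouettes('wrist','cal_plate')[:1]:
        b=cv2.minAreaRect(cv2.findNonZero(d['pixels'].astype(np.uint8)));bx=cv2.boxPoints(b);print(b)
        bx=bx[np.argsort(bx[:,1])];e1=bx[:2].mean(0);e2=bx[2:].mean(0)
        A,B=unproj('wrist',e1,.15),unproj('wrist',e2,.15);print(e1,e2,A,B,np.linalg.norm(A-B),(A+B)/2,np.arctan2(*(A-B)[1::-1]))
for e1,e2 in [((316.5,159),(312,315))]:
        A,B=unproj('wrist',e1,.15),unproj('wrist',e2,.15);print('eye',A,B,np.linalg.norm(A-B),(A+B)/2,np.arctan2(*(A-B)[1::-1]))
E
```

```text
((312.31024169921875, 236.95028686523438), (12.318201065063477, 158.22567749023438), 1.6846843957901)
[314.63608 157.87164] [309.9844  316.02893] [ 0.64348653 -0.05152985  0.15      ] [ 0.52798627 -0.03600228  0.15      ] 0.11653933548124085 [ 0.5857364  -0.04376607  0.15      ] -0.13363627417129192
((312.9924011230469, 237.45855712890625), (12.180152893066406, 157.06117248535156), 0.9469515681266785)
[314.29025 158.93869] [311.69455 315.97842] [ 0.64282605 -0.05123573  0.15      ] [ 0.52789468 -0.03729176  0.15      ] 0.11577414789072418 [ 0.58536037 -0.04426375  0.15      ] -0.12073419620581002
((177.68714904785156, 209.3238525390625), (360.3194274902344, 159.80543518066406), 1.7357046604156494)
[180.10733 129.4578 ] [175.26697 289.1899 ] [0.66986913 0.03254035 0.15      ] [0.56012179 0.05997154 0.15      ] 0.11312360038574001 [0.61499546 0.04625595 0.15      ] -0.2449302585981356
eye [ 0.64264155 -0.05266736  0.15      ] [ 0.52869246 -0.03759786  0.15      ] 0.11494122407481916 [ 0.585667   -0.04513261  0.15      ] -0.1314845988072884
```

Call:
{"name": "servo_tool", "arguments": {
  "rows": [
    [0.55,-0.34,2,-0.006,0.003,0.03,0.4],
    [0,0,3,0,0,0,0.4],
    [0,0,2,0,0,0,0.4],
    [0,0,0,0,0,0,0.4],
    [0,0,0,0,0,0,0.4]
  ]
}}

```text
clock: 16.1
position: [0.5868, -0.0462, 0.1687]
orientation: [[0.991, -0.131, 0.003], [-0.131, -0.991, -0.013], [0.005, 0.012, -1.0]]
contact_force: [-0.7, -0.2, 0.7]
opening: 0.598
```

```bash
python3 - <<'E'
from h import *
s=r.get_state();print(s['orientation'],s['position'],delta([.5855,-.0448,.12]))
im=shot('wrist','w6.png')
for d in silhouettes('wrist','cal_plate')[:1]:
        b=cv2.minAreaRect(cv2.findNonZero(d['pixels'].astype(np.uint8)));bx=cv2.boxPoints(b);print(b)
        bx=bx[np.argsort(bx[:,1])];e1=bx[:2].mean(0);e2=bx[2:].mean(0)
        A,B=unproj('wrist',e1,.15),unproj('wrist',e2,.15);print(e1,e2,A,B,np.linalg.norm(A-B),(A+B)/2,np.arctan2(*(A-B)[1::-1]))
E
```

```text
[[ 0.99141714 -0.13070354  0.00293838]
 [-0.13065557 -0.99134366 -0.01291748]
 [ 0.00460131  0.01242269 -0.99991225]] [ 0.58676685 -0.04620283  0.16869088] [-0.17 -0.18  4.87]
```

View pics/w6.png

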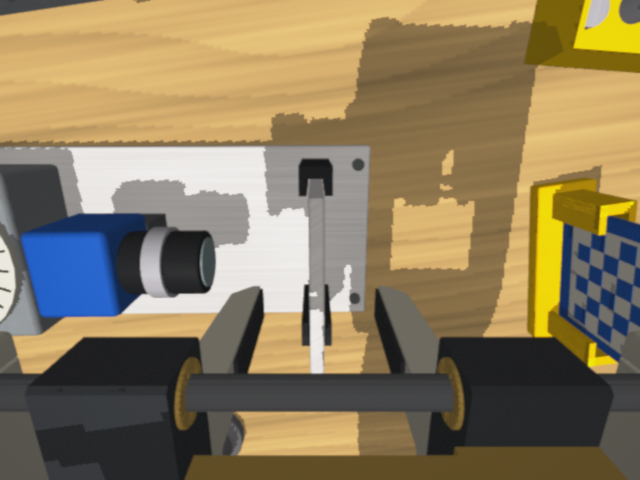

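Call:
{"name": "servo_tool", "arguments": {
  "rows": [
    [-0.1,-0.15,2.5,0.012,-0.005,0,0.4],
    [-0.1,0,2,0,0,0,0.4],
    [0,0,0.3,0,0,0,0.4],
    [0,0,0,0,0,0,0.4]
  ]
}}

```text
clock: 16.6
position: [0.5898, -0.0455, 0.1274]
orientation: [[0.991, -0.131, 0.011], [-0.131, -0.991, -0.002], [0.011, 0.0, -1.0]]
contact_force: [-0.7, -0.4, -0.6]
opening: 0.604
```

```bash
python3 - <<'E'
from h import *
s=r.get_state();print(s['orientation'],s['position'],delta([.5855,-.0448,.12]),s['contact_force'])
E
```

```text
[[ 9.91364286e-01 -1.30668631e-01  1.10707376e-02]
 [-1.30656527e-01 -9.91426037e-01 -1.81275036e-03]
 [ 1.12126871e-02  3.50631846e-04 -9.99937074e-01]] [ 0.58980306 -0.04554979  0.12743443] [-0.44 -0.02  0.74] [-0.70957299 -0.44399153 -0.62257863]
```

Call:
{"name": "servo_tool", "arguments": {
  "rows": [
    [-0.4,0,0.7,0,-0.011,0,0.4],
    [0,0,0,0,0,0,0.4],
    [0,0,0,0,0,0,0.4]
  ]
}}

```text
clock: 16.9
position: [0.5876, -0.0453, 0.1237]
orientation: [[0.991, -0.131, 0.004], [-0.131, -0.991, -0.001], [0.004, 0.001, -1.0]]
contact_force: [-0.0, 1.3, 0.5]
opening: 0.601
```

Call:
{"name": "servo_tool", "arguments": {
  "rows": [
    [0,0,0,0,0,0,1],
    [0,0,0,0,0,0,1],
    [0,0,0,0,0,0,1],
    [0,0,0,0,0,0,1],
    [0,0,0,0,0,0,1]
  ],
  "squeeze": 30
}}

```text
clock: 17.4
position: [0.5885, -0.0454, 0.1253]
orientation: [[0.991, -0.13, 0.006], [-0.13, -0.991, -0.002], [0.006, 0.001, -1.0]]
contact_force: [-0.2, -0.1, -0.2]
opening: 0.222
```

Call:
{"name": "servo_tool", "arguments": {
  "rows": [
    [0,0,0,0,0,0,1],
    [0,0,0,0,0,0,1],
    [0,0,0,0,0,0,1],
    [0,0,0,0,0,0,1],
    [0,0,0,0,0,0,1]
  ]
}}

```text
clock: 17.9
position: [0.5885, -0.0453, 0.1252]
orientation: [[0.991, -0.13, 0.006], [-0.13, -0.991, -0.001], [0.006, 0.001, -1.0]]
contact_force: [0.2, 0.5, 1.8]
opening: 0.088
```

Call:
{"name": "servo_tool", "arguments": {
  "rows": [
    [0,0,-0.8,0,0,0,1],
    [0,0,-1,0,0,0,1],
    [0,0,-1,0,0,0,1],
    [0,0,0,0,0,0,1]
  ],
  "squeeze": 35
}}

```text
clock: 18.3
position: [0.5877, -0.0452, 0.1546]
orientation: [[0.991, -0.13, 0.004], [-0.13, -0.991, -0.001], [0.005, 0.001, -1.0]]
contact_force: [-0.1, -0.4, -1.8]
opening: 0.083
```

Call:
{"name": "servo_tool", "arguments": {
  "rows": [
    [0.04,0,-1.2,0,0,0,1],
    [0.04,0,-1.5,0,0,0,1],
    [0.04,0,-1.5,0,0,0,1],
    [0,0,-1,0,0,0,1],
    [0,0,0,0,0,0,1]
  ]
}}

```text
clock: 18.8
position: [0.5891, -0.0454, 0.2129]
orientation: [[0.991, -0.131, 0.006], [-0.13, -0.991, -0.001], [0.006, 0.001, -1.0]]
contact_force: [0.0, 0.2, -2.3]
opening: 0.083
```

Call:
{"name": "servo_tool", "arguments": {
  "rows": [
    [0,0,-2,0,0,0,1],
    [0,0,-2,0,0,0,1],
    [0,0,-2,0,0,0,1],
    [0,0,0,0,0,0,1],
    [0,0,0,0,0,0,1]
  ]
}}

```text
clock: 19.3
position: [0.5878, -0.0451, 0.2729]
orientation: [[0.991, -0.13, 0.003], [-0.13, -0.991, -0.001], [0.004, 0.001, -1.0]]
contact_force: [0.0, -0.1, -4.0]
opening: 0.082
```

Call:
{"name": "servo_tool", "arguments": {
  "rows": [
    [0,0,-2,0,0,0,1],
    [0,0,-2,0,0,0,1],
    [0,0,-2,0,0,0,1],
    [0,0,-2,0,0,0,1],
    [0,0,0,0,0,0,1]
  ]
}}

```text
clock: 19.8
position: [0.5851, -0.0447, 0.3453]
orientation: [[0.991, -0.131, -0.01], [-0.131, -0.991, 0.001], [-0.01, 0.0, -1.0]]
contact_force: [-0.4, 0.1, -2.4]
opening: 0.083
```

Call:
{"name": "servo_tool", "arguments": {
  "rows": [
    [0,3,0,0,0,0,1],
    [0,4,0,0,0,0,1],
    [0,4,0,0,0,0,1],
    [0,4,0,0,0,0,1],
    [0,0,0,0,0,0,1]
  ]
}}

```text
clock: 20.3
position: [0.5635, -0.1959, 0.3326]
orientation: [[0.992, -0.126, -0.021], [-0.126, -0.992, 0.005], [-0.022, -0.003, -1.0]]
contact_force: [-0.7, -0.2, -3.9]
opening: 0.085
```

```bash
python3 - <<'E'
from h import *
s=r.get_state();print(s['orientation'],s['position'],s['q'])
for n in('wrist','top','scene'):
    im=shot(n,'d_'+n+'.png');c=cam(n)
    for l in('free_dock','blue_dock'):
        for d in spot_point(n,l)[:2]: print(n,l,round(d['p'],2),np.round(d['point']),np.round(unproj(n,d['point'],0,c),4))
a=cv2.imread('pics/d_wrist.png');t=cv2.imread('pics/d_top.png')[230:350,400:540];s=cv2.imread('pics/d_scene.png')[300:420,120:280]
c=np.zeros((600,800,3),np.uint8);c[:360,:480]=cv2.resize(a,(480,360));c[:270,485:800]=cv2.resize(t,(315,270));c[360:600,:320]=cv2.resize(s,(320,240));cv2.imwrite('pics/d.png',c)
E
```

```text
[[ 0.99184536 -0.12569224 -0.02107704]
 [-0.12560393 -0.9920654   0.00546761]
 [-0.02159704 -0.00277567 -0.9997629 ]] [ 0.56348912 -0.19592518  0.3325749 ] [-0.41835398  0.12422655  1.3095099  -0.00361192  1.72933757  1.27790649]
wrist free_dock 0.91 [453. 229.] [ 0.4832 -0.3698  0.    ]
top free_dock 0.72 [153. 206.] [0.6669 0.4279 0.    ]
top blue_dock 0.64 [443. 273.] [ 0.5268 -0.2625  0.    ]
scene free_dock 0.83 [179. 367.] [ 0.4812 -0.3702  0.    ]
scene blue_dock 0.69 [228. 343.] [ 0.5257 -0.2632  0.    ]
```

View pics/d.png

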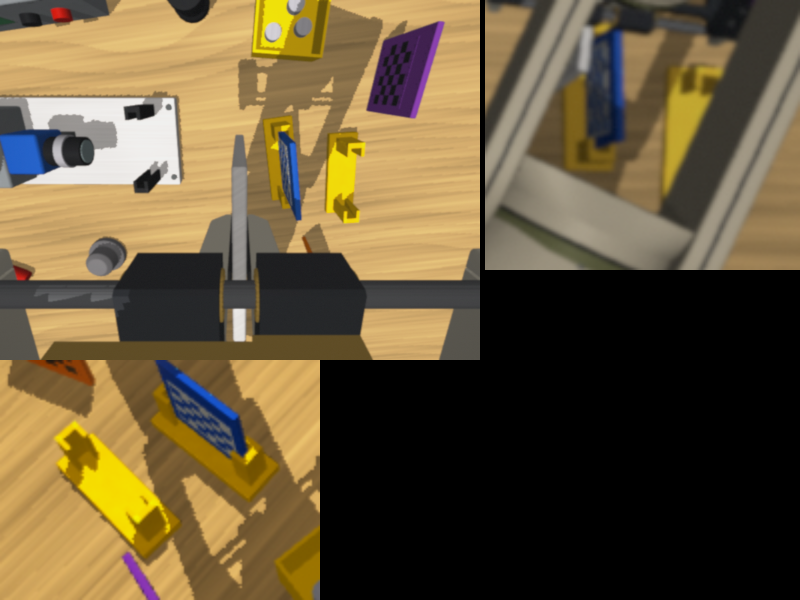

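```bash
cat >> h.py <<'E'
from scipy.optimize import minimize
def box(x0,x1,y0,y1,z0,z1): return np.array([[x,y,z] for x in(x0,x1) for y in(y0,y1) for z in(z0,z1)],float)
PARTS=[box(-.075,.075,-.025,.025,0,.015)]+[box(s*.046-(.02 if s<0 else 0),s*.046+(.02 if s>0 else 0),a,b,.015,.07) for s in(1,-1) for a,b in((.008,.014),(-.014,-.008))]
def model(p,cams,shape=(480,640)):
    c,s=np.cos(p[2]),np.sin(p[2]);R=np.array([[c,-s,0],[s,c,0],[0,0,1]]);out=[]
    for K,Rc,t in cams:
        m=np.zeros(shape,np.uint8)
        for b in PARTS:
            q=(K@(Rc@(b@R.T+[p[0],p[1],0]).T+t[:,None])).T;q=q[:,:2]/q[:,2:]
            cv2.fillConvexPoly(m,cv2.convexHull((q*16).round().astype(np.int32)),255,cv2.LINE_AA,4)
        out.append(m/255.)
    return out
def fitdock(masks,cams,p0):
    ms=[cv2.GaussianBlur(m.astype(np.float32),(0,0),1.5) for m in masks]
    def cost(p): return sum(((cv2.GaussianBlur(a,(0,0),1.5)-m)**2).sum()/m.sum() for a,m in zip(model(p,cams),ms))
    return min((minimize(cost,[p0[0],p0[1],y],method='Nelder-Mead',options=dict(initial_simplex=[[p0[0],p0[1],y],[p0[0]+.01,p0[1],y],[p0[0],p0[1]+.01,y],[p0[0],p0[1],y+.15]])) for y in(p0[2]-.15,p0[2]+.15)),key=lambda q:q.fun)
def dockmask(n,p0=(.4825,-.37)):
    im=shot(n);c=cam(n)
    h=cv2.cvtColor(im,cv2.COLOR_RGB2HSV);y=(h[...,0]>=21)&(h[...,0]<=32)&(h[...,1]>200)
    y=cv2.morphologyEx(y.astype(np.uint8),cv2.MORPH_OPEN,np.ones((2,2)))
    # near region only
    reg=np.zeros((480,640),np.uint8);a=np.linspace(0,6.3,40)
    q=np.array([proj(n,[p0[0]+.095*np.cos(t),p0[1]+.095*np.sin(t)*(.6),z],c) for t in a for z in(0,.07)])
    cv2.fillConvexPoly(reg,cv2.convexHull(q.round().astype(np.int32)),1)
    k,lab,st,_=cv2.connectedComponentsWithStats(y&reg);i=1+np.argmax(st[1:,4]);return lab==i,c,im
E
python3 - <<'E'
from h import *
W={n:dockmask(n) for n in('wrist','scene')}
vis=[]
for ns in(('wrist',),('scene',),('wrist','scene')):
    f=fitdock([W[n][0] for n in ns],[W[n][1] for n in ns],(.4825,-.37,0.));print(ns,f.x.round(4),round(f.fun,3),[W[n][0].sum() for n in ns])
for n in('wrist','scene'):
    m=model(f.x,[W[n][1]])[0];o=W[n][2].copy();o[...,2]=np.maximum(o[...,2],(W[n][0]*255).astype(np.uint8))
    cn,_=cv2.findContours((m>.5).astype(np.uint8),cv2.RETR_EXTERNAL,cv2.CHAIN_APPROX_NONE);cv2.drawContours(o,cn,-1,(255,0,0),1)
    u,v=proj(n,[f.x[0],f.x[1],.03],W[n][1]).astype(int);vis.append(cv2.resize(o[v-65:v+65,u-65:u+65],(400,400),interpolation=cv2.INTER_NEAREST))
cv2.imwrite('pics/fit.png',np.hstack(vis)[...,::-1])
E
```

```text
('wrist',) [ 0.4788 -0.3725 -0.0615] 0.053 [np.int64(4558)]
('scene',) [ 0.4843 -0.37   -0.0597] 0.028 [np.int64(1806)]
('wrist', 'scene') [ 0.481  -0.371  -0.0669] 0.103 [np.int64(4558), np.int64(1806)]
```

View pics/fit.png

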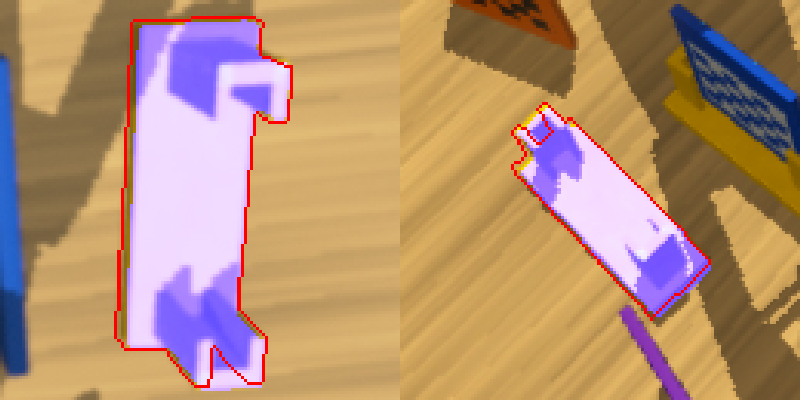

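Call:
{"name": "servo_tool", "arguments": {
  "rows": [
    [-1.5,3.3,0.5,-0.003,0.021,-0.06,1],
    [-1.5,3.4,0.5,0,0,0,1],
    [-1.6,3.4,0.5,0,0,0,1],
    [-1.5,3,0.5,0,0,0,1],
    [0,0,0,0,0,0,1]
  ]
}}

```text
clock: 21.35
position: [0.4946, -0.3185, 0.3161]
orientation: [[0.999, -0.051, 0.007], [-0.051, -0.999, -0.001], [0.007, 0.0, -1.0]]
contact_force: [0.8, 0.6, -3.6]
opening: 0.083
```

```bash
python3 -c "
from h import *
s=r.get_state();R=s['orientation'];print(R.round(4),s['position'],delta([.4835,-.325,.29]),'tiltfix',(R.T@np.array([-R[1,2],R[0,2],0])).round(4))"
```

```text
[[ 9.987e-01 -5.080e-02  6.900e-03]
 [-5.080e-02 -9.987e-01 -7.000e-04]
 [ 6.900e-03  4.000e-04 -1.000e+00]] [ 0.49455092 -0.31846753  0.31605738] [-1.09  0.71  2.6 ] tiltfix [ 0.0004 -0.0069  0.    ]
```

Call:
{"name": "servo_tool", "arguments": {
  "rows": [
    [-1.1,0.5,1.2,0,-0.007,0.01,1],
    [0,0.2,1.2,0,0,0,1],
    [0,0,0,0,0,0,1],
    [0,0,0,0,0,0,1]
  ]
}}

```text
clock: 21.75
position: [0.4842, -0.3244, 0.2919]
orientation: [[0.998, -0.061, 0.002], [-0.061, -0.998, -0.0], [0.002, 0.0, -1.0]]
contact_force: [1.3, -0.0, -2.4]
opening: 0.085
```

```bash
python3 - <<'E'
from h import *
s=r.get_state();R=s['orientation'];print(R.round(4),s['position'],'tiltfix',(R.T@np.array([-R[1,2],R[0,2],0])).round(4))
m,c,im=dockmask('wrist');cv2.imwrite('pics/g0.png',im[...,::-1])
f=fitdock([m],[c],(.4825,-.37,-.06));print(f.x.round(4),f.fun,m.sum())
o=im.copy();o[...,2]=np.maximum(o[...,2],(m*255).astype(np.uint8))
cn,_=cv2.findContours((model(f.x,[c])[0]>.5).astype(np.uint8),cv2.RETR_EXTERNAL,cv2.CHAIN_APPROX_NONE);cv2.drawContours(o,cn,-1,(255,0,0),1)
cv2.imwrite('pics/g.png',o[...,::-1])
E
```

```text
[[ 9.981e-01 -6.130e-02  2.100e-03]
 [-6.130e-02 -9.981e-01 -2.000e-04]
 [ 2.100e-03  1.000e-04 -1.000e+00]] [ 0.48418498 -0.32437073  0.29187842] tiltfix [ 0.0001 -0.0021 -0.    ]
[ 0.48   -0.3712 -0.0544] 0.03366507128536567 5287
```

View pics/g.png

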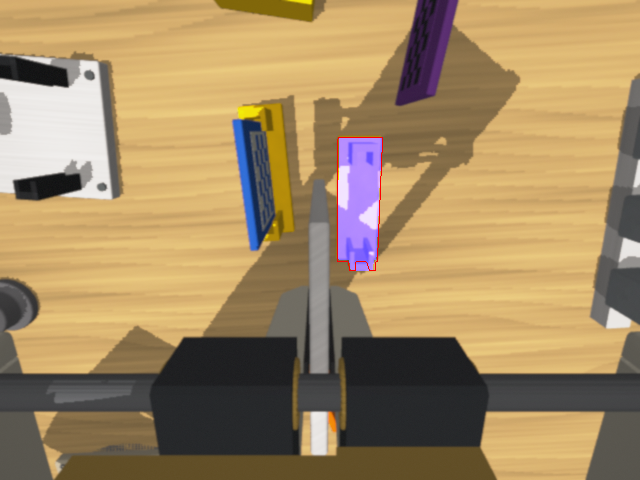

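```bash
python3 - <<'E'
from h import *
s=r.get_state();p=s['position'];R=s['orientation'];print(p)
for u in((313,182),(318,181),(324,182),(318,223)):
    for z in(p[2]-.105,p[2]+.025): print(u,(R.T@(unproj('wrist',u,z)-p)).round(4))
print(delta([.485,-.3712,.25]))
E
```

```text
[ 0.48423739 -0.32421957  0.2917207 ]
(313, 182) [ 0.046  -0.0049  0.1051]
(313, 182) [ 0.064  -0.0028 -0.0249]
(318, 181) [ 0.0468 -0.0013  0.1051]
(318, 181) [ 0.0643 -0.001  -0.0249]
(324, 182) [0.046  0.003  0.1051]
(324, 182) [ 0.064   0.0011 -0.0249]
(318, 223) [ 0.0158 -0.0013  0.105 ]
(318, 223) [ 0.0488 -0.001  -0.0249]
[0.35 4.69 4.17]
```

Call:
{"name": "servo_tool", "arguments": {
  "rows": [
    [0.3,2.3,0.5,0,0,0,1],
    [0.3,2.3,1,0,0,0,1],
    [0,0,2,0,0,0,1],
    [0,0,2,0,0,0,1],
    [0,0,0,0,0,0,1]
  ]
}}

```text
clock: 22.3
position: [0.4926, -0.3703, 0.2396]
orientation: [[0.998, -0.055, 0.008], [-0.055, -0.998, -0.004], [0.008, 0.003, -1.0]]
contact_force: [-1.1, 0.4, -3.1]
opening: 0.083
```

Call:
{"name": "servo_tool", "arguments": {
  "rows": [
    [0,0,0,0,0,0,1],
    [0,0,0,0,0,0,1]
  ]
}}

```text
clock: 22.5
position: [0.4937, -0.3698, 0.2416]
orientation: [[0.999, -0.053, 0.009], [-0.053, -0.999, -0.004], [0.01, 0.004, -1.0]]
contact_force: [0.2, -1.0, -3.4]
opening: 0.087
```

```bash
python3 -c "
from h import *
s=r.get_state();R=s['orientation'];print(R.round(4),s['position'],delta([.487,-.3715,.19]),'tiltfix',(R.T@np.array([-R[1,2],R[0,2],0])).round(4))"
```

```text
[[ 0.9985 -0.0535  0.0095]
 [-0.0534 -0.9986 -0.0044]
 [ 0.0097  0.0038 -0.9999]] [ 0.49371643 -0.36977207  0.24155908] [-0.71  0.19  5.15] tiltfix [ 0.0038 -0.0097  0.    ]
```

Call:
{"name": "servo_tool", "arguments": {
  "rows": [
    [-0.7,0.2,1.5,0.004,-0.01,0,1],
    [0,0,1.5,0,0,0,1],
    [0,0,0,0,0,0,1],
    [0,0,0,0,0,0,1]
  ]
}}

```text
clock: 22.9
position: [0.4872, -0.3719, 0.2118]
orientation: [[0.999, -0.053, 0.002], [-0.053, -0.999, -0.002], [0.002, 0.002, -1.0]]
contact_force: [-0.4, 0.1, -2.5]
opening: 0.086
```

```bash
python3 - <<'E'
from h import *
s=r.get_state();R=s['orientation'];print(R.round(4),s['position'],delta([.487,-.3715,.19]),'tiltfix',(R.T@np.array([-R[1,2],R[0,2],0])).round(4))
w=shot('wrist');c=shot('scene')
u,v=proj('scene',[.48,-.37,.1]).astype(int)
cv2.imwrite('pics/k.png',np.hstack([w[60:480,140:500],cv2.resize(c[v-70:v+70,u-70:u+70],(420,420),interpolation=cv2.INTER_CUBIC)])[...,::-1])
E
```

```text
[[ 0.9986 -0.0526  0.0018]
 [-0.0526 -0.9986 -0.0022]
 [ 0.0019  0.0021 -1.    ]] [ 0.48722786 -0.37193031  0.21175107] [-0.03 -0.05  2.17] tiltfix [ 0.0021 -0.0019  0.    ]
```

View pics/k.png

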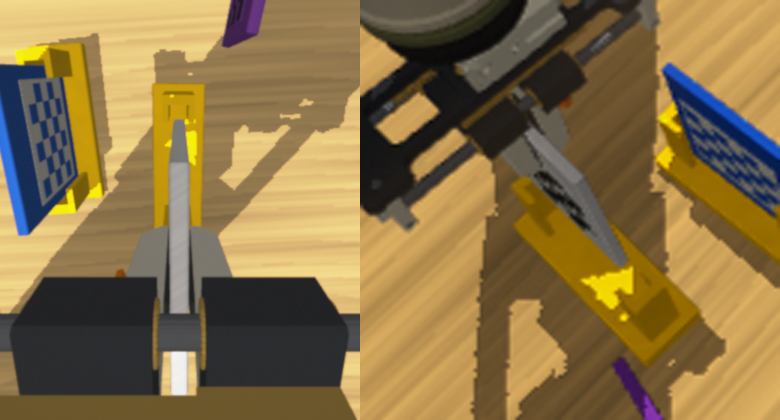

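Call:
{"name": "servo_tool", "arguments": {
  "rows": [
    [0,0,1,0.002,-0.002,0,1],
    [-0.05,0,1,0,0,0,1],
    [-0.05,0,1,0,0,0,1],
    [-0.05,0,0.7,0,0,0,1],
    [0,0,0,0,0,0,1]
  ]
}}

```text
clock: 23.5
position: [0.4858, -0.3719, 0.1717]
orientation: [[0.999, -0.053, 0.0], [-0.053, -0.999, -0.0], [0.0, 0.0, -1.0]]
contact_force: [-1.0, 0.6, -2.2]
opening: 0.088
```

```bash
python3 - <<'E'
from h import *
s=r.get_state();R=s['orientation'];print(s['position'],delta([.487,-.3715,.12]),'tiltfix',(R.T@np.array([-R[1,2],R[0,2],0])).round(4),s['contact_force'],s['moment'])
E
```

```text
[ 0.48578604 -0.37188435  0.17173054] [ 0.12 -0.04  5.17] tiltfix [ 0.     -0.0001 -0.    ] [-1.03552684  0.56155801 -2.22082851] [-0.00200472  0.16493179 -0.04527921]
```

Call:
{"name": "servo_tool", "arguments": {
  "rows": [
    [0.1,0,0.7,0,0,0,1],
    [0,0,0.8,0,0,0,1],
    [0,0,0,0,0,0,1]
  ]
}}

```text
clock: 23.8
position: [0.4869, -0.3719, 0.1553]
orientation: [[0.999, -0.053, 0.0], [-0.053, -0.999, 0.0], [0.0, -0.0, -1.0]]
contact_force: [1.0, 1.0, -3.7]
opening: 0.089
```

It's 16 mm into the channels with no reaction force, so I'll keep going down.

Call:
{"name": "servo_tool", "arguments": {
  "rows": [
    [0,0,0.8,0,0,0,1],
    [0,0,0.8,0,0,0,1],
    [0,0,0.8,0,0,0,1],
    [0,0,0,0,0,0,1]
  ]
}}

```text
clock: 24.2
position: [0.487, -0.372, 0.1294]
orientation: [[0.999, -0.053, 0.0], [-0.053, -0.999, -0.0], [0.0, 0.0, -1.0]]
contact_force: [0.5, -0.4, -2.8]
opening: 0.079
```

```bash
python3 - <<'E'
from h import *
s=r.get_state();R=s['orientation'];print(s['position'],delta([.487,-.3715,.12]),'tiltfix',(R.T@np.array([-R[1,2],R[0,2],0])).round(4),s['contact_force'],s['moment'])
E
```

```text
[ 0.48703323 -0.37196539  0.12941423] [-0.01 -0.05  0.94] tiltfix [ 0.0002 -0.0004  0.    ] [ 0.49485789 -0.36962471 -2.76892604] [ 0.0020915   0.2133796  -0.00524861]
```

Call:
{"name": "servo_tool", "arguments": {
  "rows": [
    [0,0,0.5,0,0,0,1],
    [0,0,0.2,0,0,0,1],
    [0,0,0,0,0,0,1]
  ]
}}

```text
clock: 24.5
position: [0.4871, -0.3721, 0.1218]
orientation: [[0.999, -0.053, 0.0], [-0.053, -0.999, -0.0], [0.0, 0.0, -1.0]]
contact_force: [0.5, 0.3, -2.7]
opening: 0.084
```

Call:
{"name": "servo_tool", "arguments": {
  "rows": [
    [0,0,0.15,0,0,0,1],
    [0,0,0,0,0,0,1]
  ]
}}

```text
clock: 24.7
position: [0.4873, -0.3723, 0.1207]
orientation: [[0.999, -0.053, 0.001], [-0.053, -0.999, -0.001], [0.001, 0.001, -1.0]]
contact_force: [-0.6, 0.1, -2.0]
opening: 0.086
```

Call:
{"name": "servo_tool", "arguments": {
  "rows": [
    [0,0,0.1,0,0,0,1],
    [0,0,0,0,0,0,1]
  ]
}}

```text
clock: 24.9
position: [0.4877, -0.3727, 0.1206]
orientation: [[0.999, -0.053, 0.002], [-0.053, -0.999, -0.002], [0.002, 0.002, -1.0]]
contact_force: [-0.9, -0.9, -2.3]
opening: 0.083
```

Call:
{"name": "servo_tool", "arguments": {
  "rows": [
    [0,0,0.1,0,0,0,1],
    [0,0,0,0,0,0,1]
  ]
}}

```text
clock: 25.1
position: [0.4879, -0.373, 0.1205]
orientation: [[0.999, -0.053, 0.003], [-0.053, -0.999, -0.003], [0.003, 0.003, -1.0]]
contact_force: [1.2, 0.2, -2.7]
opening: 0.079
```

Call:
{"name": "servo_tool", "arguments": {
  "rows": [
    [-0.05,-0.1,0.3,0.003,-0.003,0,1],
    [0,0,0,0,0,0,1]
  ]
}}

```text
clock: 25.3
position: [0.4884, -0.3737, 0.1211]
orientation: [[0.999, -0.053, 0.003], [-0.053, -0.999, -0.003], [0.003, 0.003, -1.0]]
contact_force: [-0.2, -0.9, -2.8]
opening: 0.084
```

```bash
python3 - <<'E'
from h import *
s=r.get_state();R=s['orientation'];print(s['position'],'tiltfix',(R.T@np.array([-R[1,2],R[0,2],0])).round(4),s['contact_force'],s['moment'])
E
```

```text
[ 0.48844927 -0.37370331  0.12112377] tiltfix [ 0.0031 -0.0027 -0.    ] [-0.24338498 -0.887547   -2.78346625] [-0.01841664  0.15656881 -0.02235751]
```

Call:
{"name": "servo_tool", "arguments": {
  "rows": [
    [-0.15,-0.2,0.3,0.003,-0.003,0,1],
    [-0.05,-0.05,0.2,0,0,0,1],
    [0,0,0.1,0,0,0,1]
  ]
}}

```text
clock: 25.6
position: [0.4882, -0.3733, 0.1202]
orientation: [[0.999, -0.053, 0.004], [-0.053, -0.999, -0.005], [0.004, 0.005, -1.0]]
contact_force: [-2.8, 3.0, 5.0]
opening: 0.085
```

```bash
python3 - <<'E'
from h import *
s=r.get_state();R=s['orientation'];print(s['position'],'tiltfix',(R.T@np.array([-R[1,2],R[0,2],0])).round(4),s['contact_force'],s['moment'])
w=shot('wrist');c=shot('scene')
u,v=proj('scene',[.48,-.37,.07]).astype(int)
cv2.imwrite('pics/m.png',np.hstack([w[60:480,140:500],cv2.resize(c[v-70:v+70,u-70:u+70],(420,420),interpolation=cv2.INTER_CUBIC)])[...,::-1])
E
```

```text
[ 0.48820319 -0.37329279  0.12023527] tiltfix [ 0.005  -0.0045 -0.    ] [-2.79690244  3.03681153  5.02194566] [0.68426865 0.80664493 0.09746941]
```

Call:
{"name": "servo_tool", "arguments": {
  "rows": [
    [0,0,0,0,0,0,0.6],
    [0,0,0,0,0,0,0.6],
    [0,0,0,0,0,0,0.6],
    [0,0,0,0,0,0,0.5]
  ]
}}

```text
clock: 26.1
position: [0.4884, -0.373, 0.1197]
orientation: [[0.999, -0.053, 0.004], [-0.053, -0.999, -0.005], [0.005, 0.005, -1.0]]
contact_force: [0.0, -0.1, -0.1]
opening: 0.38
```

```bash
python3 - <<'E'
from h import *
s=r.get_state();print(s['position'],s['contact_force'],s['moment'],s['opening'])
for n in('scene','wrist'):
    shot(n)
    for d in spot_point(n,'cal_plate')[:3]: print(n,round(d['p'],2),np.round(d['point']),np.round(unproj(n,d['point'],.015),4))
E
```

```text
[ 0.48840634 -0.3730388   0.11969651] [ 0.02361374 -0.05859308 -0.14843121] [-0.06867409  0.14582571  0.08147286] 0.38034549814289426
scene 0.8 [179. 367.] [ 0.4893 -0.3712  0.015 ]
scene 0.67 [208. 442.] [ 0.6469 -0.439   0.015 ]
wrist 0.88 [267. 430.] [ 0.3171 -0.3176  0.015 ]
wrist 0.73 [319. 254.] [ 0.4807 -0.3723  0.015 ]
wrist 0.7 [398.  17.] [ 0.6361 -0.431   0.015 ]
```

Call:
{"name": "servo_tool", "arguments": {
  "rows": [
    [0,0,-1.5,0,0,0,0.5],
    [0,0,-2.5,0,0,0,0.5],
    [0,0,-3,0,0,0,0.5],
    [0,0,-4,0,0,0,0.5],
    [0,0,-4,0,0,0,0.5]
  ]
}}

```text
clock: 26.8
position: [0.4846, -0.3696, 0.2702]
orientation: [[0.999, -0.053, -0.005], [-0.053, -0.999, 0.004], [-0.006, -0.003, -1.0]]
contact_force: [0.9, -0.4, 0.1]
opening: 0.499
```

Call:
{"name": "servo_tool", "arguments": {
  "rows": [
    [-2,-2,-1,0,0,0,0.5],
    [-4,-2,0,0,0,0,0.5],
    [-2,-2,0,0,0,0,0.5],
    [0,0,0,0,0,0,0.5],
    [0,0,0,0,0,0,0.5]
  ]
}}

```text
clock: 27.3
position: [0.409, -0.3067, 0.2971]
orientation: [[0.999, -0.053, 0.011], [-0.053, -0.999, -0.011], [0.012, 0.011, -1.0]]
contact_force: [0.1, -0.4, 0.1]
opening: 0.499
```

```bash
python3 - <<'E'
from h import *
s=r.get_state();print(s['position'],s['contact_force'],s['opening'])
for n in('scene','top','wrist'):
    im=shot(n);c=cam(n)
    for l,z in(('cal_plate',.015),('free_dock',0),('blue_plate',.015),('pointer',.092),('red_mark',.086)):
        for d in spot_point(n,l)[:3]: print(n,l,round(d['p'],2),np.round(d['point']),np.round(unproj(n,d['point'],z,c),4))
    # plate silhouettes: top edge extents
    for d in silhouettes(n,'cal_plate'):
        u,v=d['point'];b=cv2.minAreaRect(cv2.findNonZero(d['pixels'].astype(np.uint8)))
        if np.linalg.norm(np.array([u,v])-proj(n,[.482,-.371,.09],c))<60:
            print(n,'sil',round(d['p'],2),b)
            P=[[.4815+sx*.055*np.cos(-.057),-.3715+sx*.055*np.sin(-.057),z] for sx in(1,-1) for z in(.015,.145)]
            mm=cv2.fillConvexPoly(np.zeros((480,640),np.uint8),cv2.convexHull(np.array([proj(n,p,c) for p in P]).round().astype(np.int32)),1)>0
            ys,xs=np.nonzero(mm);yy,xx=np.nonzero(d['pixels']);print(' pred bbox',xs.min(),xs.max(),ys.min(),ys.max(),' seen',xx.min(),xx.max(),yy.min(),yy.max())
    if n!='wrist': print(n,'angle',angle(im,n=n)[:2])
E
```

```text
[ 0.40904444 -0.30671311  0.29706695] [ 0.08667213 -0.40534197  0.09794743] 0.4993127549301169
scene cal_plate 0.89 [180. 366.] [ 0.4878 -0.3685  0.015 ]
scene cal_plate 0.88 [147. 304.] [ 0.3161 -0.3157  0.015 ]
scene cal_plate 0.58 [210. 441.] [ 0.6486 -0.4353  0.015 ]
scene free_dock 0.92 [177. 368.] [ 0.4799 -0.3744  0.    ]
scene blue_plate 0.96 [225. 343.] [ 0.525  -0.2709  0.015 ]
scene pointer 0.78 [407. 215.] [0.6674 0.2327 0.092 ]
scene red_mark 0.85 [406. 220.] [0.6718 0.2238 0.086 ]
scene red_mark 0.56 [313. 286.] [ 0.6124 -0.0689  0.086 ]
scene sil 0.55 ((166.10182189941406, 348.86199951171875), (66.66187286376953, 11.771774291992188), 47.72631072998047)
 pred bbox 144 193 322 382  seen 144 188 323 374
scene angle (np.float64(1.3126179380579612), np.float64(0.043023686987760754))
top cal_plate 0.81 [509. 227.] [ 0.6397 -0.4171  0.015 ]
top cal_plate 0.75 [495. 292.] [ 0.4851 -0.3808  0.015 ]
top cal_plate 0.58 [462. 369.] [ 0.3092 -0.303   0.015 ]
top free_dock 0.97 [490. 292.] [ 0.4862 -0.3741  0.    ]
top blue_plate 0.98 [445. 274.] [ 0.5241 -0.2643  0.015 ]
top pointer 0.63 [233. 203.] [0.6594 0.2255 0.092 ]
top red_mark 0.56 [235. 197.] [0.6753 0.2218 0.086 ]
top sil 0.92 ((501.9937744140625, 279.6247253417969), (21.42323875427246, 36.20477294921875), 2.8624050617218018)
 pred bbox 490 510 263 317  seen 491 513 262 298
top angle (np.float64(2.00212367760054), np.float64(0.0))
wrist cal_plate 0.72 [325. 277.] [ 0.3112 -0.3112  0.015 ]
wrist cal_plate 0.63 [368. 136.] [ 0.4832 -0.3696  0.015 ]
wrist free_dock 0.64 [369. 135.] [ 0.4844 -0.3724  0.    ]
wrist blue_plate 0.81 [271. 104.] [ 0.5241 -0.2601  0.015 ]
wrist red_mark 0.23 [  5. 249.] [0.3909 0.023  0.086 ]
```

```bash
python3 -c "
from h import *
print(r.finish_job())"
```

```text
the job is handed in; nothing more can be done
None
```

The knob is on the red mark and the chequered plate is standing in the free yellow dock. I handed the job in at about 28 s; no verdict is reported, so the result rests on the checks below.

**Knob:** I turned it clockwise by about 3.1 rad in a single grasp and let go. The wrist view from above then put the pointer within about 0.015 rad of the red mark.

**Plate:** I drew it straight up out of the holder and lowered it into the dock. About 5 N of upward force came at the expected seating height, and I released it there.

**Last checks:**
- **Plate position:** the scene camera's outline of the plate matches the predicted seated outline within a few pixels, except where the dock's channel hides the lower end. All three cameras place the plate within about 10 mm of the dock; most of that spread is camera error.
- **Other things:** the blue plate reads unmoved. I did not re-measure the other loose things, but the arm showed no contact with anything else.
- **Robot:** clear of everything, reading no contact force.

**Disagreements:**
- **Pointer angle at the end:** my angle routine failed on the distant scene and top pictures, giving 1.3 and 2.0 rad. The networks' pointer and red-mark points in the top picture agree within about 0.1 rad. In the scene picture they are about 0.2 rad apart, where one pixel is about 0.05 rad.
- **Last close-up:** the final placing picture could not be viewed because the 12-picture limit was reached, so seating rests on force, height and outline.

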